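# Push the vial rack into the hand-in bay and lock it behind the gate

### The arm

A 6-joint arm with a two-finger parallel gripper is mounted at the origin on the work surface. World frame = base frame: x ahead of the robot, y to its left, z up, the work surface at z = 0. Lengths are in m, angles in degrees, forces in N, time in s.
With the tool pointing down it reaches from about 0.3 to 0.75 m from the base axis. Payload 8.5 kg.
Tool frame: the origin (TCP) lies between the finger pads; the fingertips stand env.finger_overhang ahead of it and the grasp point (between the pads) lies 2 mm behind it (env.finger_overhang is the distance from the TCP to the fingertips, in m); z points along the fingers, y is the line along which they close (so a half turn about z gives the same grasp; the last joint's range is limited). The gripper opens to 85 mm and grips with 20 to 120 N. Pads are 22 mm wide; open, the fingers measure 114 mm over their backs; the gripper's body (76 mm by 85 mm) begins 54 mm behind the grasp point. The pads swing forward as they close: fully open they stand 13 mm farther back than shut.
Start: joints at [54.815, 21.807, 74.336, -0, 83.858, -12.336], TCP at [0.214, 0.507, 0.248] pointing down, gripper open.
Joint ranges: [-178.18, 178.18], [-50.72, 133.34], [12.68, 142.11], [-81.47, 261.47], [9.98, 163.14], [-165.26, 165.26]. Speed limits (degrees/s): [136.94, 136.94, 180, 180, 180, 180].

### API

Orientations are given as a 3x3 rotation matrix whose columns are the frame's x, y, z axes.
In Python, from rig import env gives the robot as it stands. The module is installed in compiled form; this text tells all that it offers.
- The arm moves only by the tool jog_arm, never from a script. Its arguments are lists of equal length, an entry for each row: "hand": the finger opening in m, from 0 to 0.0854; "travel": the shift along the world's x, y, z in m, a list of three; "yaw": the turn about the world's z in rad. A call has exactly 5 rows; each row shifts and turns the commanded pose from where the row before left it; what a row does not reach is not made up. A row lasts 1/8 s, in which the tool goes at most 62.5 mm and 10.7 degrees, less where a joint would pass 70% of its speed; a pose out of reach is approached as far as the arm can. A call is refused whole if a number of a shift passes 0.0625 or a number of a turn 0.188, either way. A call with a gripper value outside its range is refused whole. The fingers move at their own pace and stop on an object; "grip_force" is the grip in N (left out, the last holds). Time passes only in rows, so rows that do not move let the fingers close, or fill a call up. It gives the time, the measured TCP pose, the force, the opening and the grip force at its end, in the units of the state.
- env.observe(): the state, without advancing time (a new reading comes with each control period).
- env.get_image(name): name is "scene" or "top"; returns the picture (480x640x3 uint8, red, green, blue); there is no depth.
- env.calibration(name): a dict with "fx", "fy", "cx", "cy" (pixels), "position" and "rotation" of the camera in the world. Camera axes: x right, y down, z forward; pixel columns grow to the right and rows downward; lengths in m; the calibration is good to about 2 mm. A picture is of the moment at which its call begins. calibration takes no time and is no camera call.
- env.close_job(): hands the job in; it is judged then, once.
The state is a dict: "time_s": time; "q": joint angles; "qvel": joint speeds; "joint_efforts": joint torques, N m; "position": TCP position; "tool_rot": TCP orientation; "ft_force": force on the tool from outside, world axes, zero at the start; "wrist_torque": the same for the moment, N m; "grip_width": finger opening in m; "gripper_force": force on a finger pad.
Only numpy, scipy, OpenCV 4.12 (cv2) and the standard library are available. Lean on these libraries where they do the work, as an engineer would, in place of code of your own. Each camera call takes 0.05 s, during which the arm holds its last target. There are 200 camera calls.

### The job

With one fingertip, press the long yellow paddle down to lift the red and white gate, and keep it held down with that finger while you push the white vial rack by its orange plate along the chute until the rack is fully home against the end stop. Then let the paddle go so that the gate drops behind the vials, and move clear. The rack must only slide, never be lifted, the gate must neither be rammed by the rack nor come down on it, and the cup, the paper case and the jar stay where they are.

Things in the scene. Friction and masses are not known exactly. Their poses are not given: they have to be found in the camera images.
- chute: Fixed bay: grey floor 6 mm thick, blue walls 28 mm high above the bench. Origin at bench height midway between the walls in the gate's plane; y along the chute in the pushing direction, x across it away from the paddle, z up. Inside 72 mm wide; walls at x = -44 to -36 and 36 to 44 mm, from y = -275 mm (open end) to +105 mm (end stop).
- stop (a point): Middle of the end stop's face at floor height, chute y = +105 mm; the stop is 44 mm high above the bench. The rack is home when its front touches it: the rack's origin is then at chute y = +65 mm and the shut gate stands over the low deck, 25 mm behind the vial block.
- shaft (a point): Middle of the gate's hinge shaft: 10 mm thick, along the chute's y outside the wall, at chute x = -50 mm, 52 mm above the bench, from y = -262 to +8 mm, on two posts 60 mm high at y = -269 and +16 mm.
- gate (a joint): Gate angle, rad: 0 shut, 1.15 fully open (hard stop). Striped panel 6 mm thick, across the chute at y = 0, 32 to 58 mm above the bench when shut; it swings up sideways about the shaft, so the rack cannot push it open. The rack passes freely above 0.95. Sprung shut: about 3 N at the paddle's middle at first, 7 N fully open; let go, it shuts by itself.
- paddle (a point): Middle of the yellow paddle's upper face, 32 mm from the shaft's axis. Plate 4 mm thick, 46 mm wide, 207 mm long (chute y = -262 to -55 mm), fixed to the shaft on the -x side. Gate shut: slopes up outward at 32 degrees; open: down outward at 34, a fingertip on it at chute x = -82 mm then being 35 to 42 mm above the bench. A pressing fingertip can slide along it.
- rack: White loose rack, 0.25 to 0.5 kg, on the chute floor. Origin under the centre of the vial block, axes as the chute's, +y its front. Block 64 mm wide, y = -40 to 40 mm, 36 mm high, six capped vials to 46 mm. Behind it a deck 12 mm high, 68 mm wide, then the upright orange push plate: 60 mm wide across x, 6 mm thick, 12 to 72 mm high, rear face at y = -136 mm.
- push_face (a point): Centre of the rear face of the orange push plate, where a finger pushes; 42 mm above the rack's underside (48 mm above the bench), 136 mm behind the rack's origin.
- cup: Bystander: white paper cup with a green band and a stirring stick, 74 mm wide at the rim, 90 mm high (stick to 122 mm); origin at the centre of its underside.
- case: Bystander: orange paper baking case, 62 mm wide, 28 mm high; origin at the centre of its underside.
- jar: Bystander: small jar with a blue cap, 44 mm wide, 70 mm high; origin at the centre of its underside.
There are look-alikes about, which are no part of the job. What is shaped like the rack but pink is not meant.

How it is judged:
By the outcome, as a careful person would: the job done as asked, in the order asked, and still so for the second after the job is handed in, with the robot touching nothing.
It also fails if it takes over 42 s, if anything falls off the work surface, if the arm or the gripper's body presses on something with over 40 N, if the wrist force passes 120 N, or if a joint passes its speed limit or range.

## Working session

There is one attempt and no reset: what is moved stays moved. The work goes in short steps, Python scripts to look and compute and a tool call to move; the robot and the scene stay as the last step left them, time stands still between calls to the robot, and variables do not carry over. Pictures are saved under pics/ and viewed, at most 10 in all, crops included, and the job is handed in when it is done.

Besides the shell and the picture viewer there is one more tool, called after "Call:" in YAML: its name, and indented under it one key for each argument. jog_arm: Moves the arm, as the interface text tells. Its arguments: {"type":"object","properties":{"hand":{"type":"array"},"travel":{"type":"array"},"yaw":{"type":"array"},"grip_force":{"type":"number"}},"required":["hand","travel","yaw"]}

```bash
mkdir -p pics; ls; python3 - <<'E'
from rig import env
import cv2
for n in("scene","top"):
    cv2.imwrite(f"pics/{n}0.png",env.get_image(n)[:,:,::-1]); c=env.calibration(n); print(n,c)
s=env.observe(); print(s['time_s'],s['position'],s['tool_rot'],s['ft_force'],s['grip_width'],env.finger_overhang)
E
```

```text
pics
scene {'fx': 567.8925326200115, 'fy': 567.8925326200115, 'cx': 317.86344908769445, 'cy': 239.98648975219467, 'position': array([1.03926142, 0.56126538, 0.89959246]), 'rotation': array([[-0.66529653,  0.58679594, -0.46157454],
       [ 0.74656541,  0.51914007, -0.41609334],
       [-0.00454004, -0.62142104, -0.78346364]])}
top {'fx': 596.1435505293833, 'fy': 596.1435505293833, 'cx': 315.8361564598373, 'cy': 232.78984883904565, 'position': array([0.47897245, 0.14079568, 1.20102676]), 'rotation': array([[ 0.0030553 , -0.99658261,  0.08254558],
       [-0.99992825, -0.00400079, -0.01129126],
       [ 0.01158292, -0.08250516, -0.99652332]])}
0.1 [0.21342218 0.50663779 0.24778157] [[-9.21527641e-01  3.88312033e-01 -7.56929832e-04]
 [ 3.88312667e-01  9.21527067e-01 -1.06610236e-03]
 [ 2.83550954e-04 -1.27636824e-03 -9.99999145e-01]] [ 0.76668163 -0.12550737 -0.63196531] 0.08565121424343106 0.017
```

View pics/scene0.png

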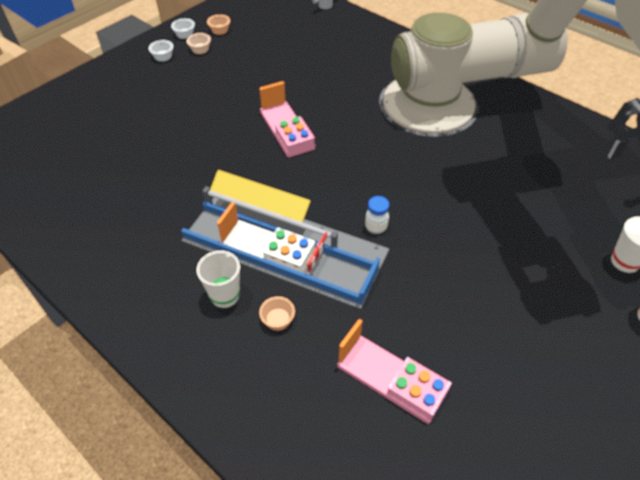

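View pics/top0.png

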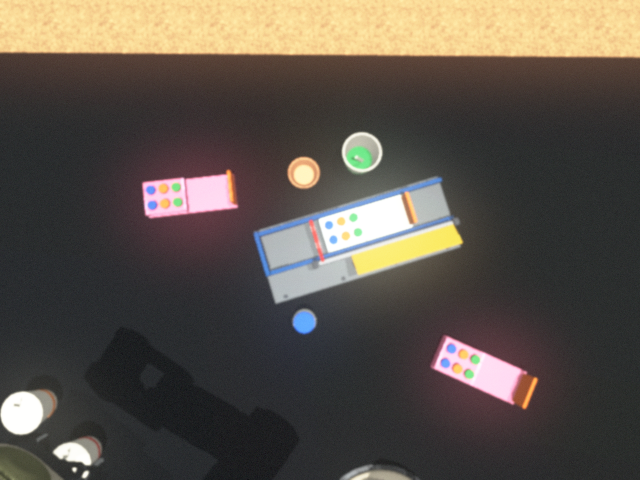

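The wanted rack is the white one in the chute, top-view pixel (365,222). The look-alikes are the pink racks at top (190,195) and (485,372). The orange plate to push is at top (409,208), with an orange case at (303,173). The yellow paddle is at (408,250) and the gate at (316,240).

```bash
cat > h.py <<'E'
from rig import env
import cv2, numpy as np
def ray(n,uv,z):
    c=env.calibration(n); uv=np.atleast_2d(np.asarray(uv,float))
    d=np.c_[(uv[:,0]-c['cx'])/c['fx'],(uv[:,1]-c['cy'])/c['fy'],np.ones(len(uv))]@np.array(c['rotation']).T
    p=np.array(c['position']); return p+d*((z-p[2])/d[:,2])[:,None]
def mask(im,lo,hi,roi):
    m=cv2.inRange(cv2.cvtColor(im,cv2.COLOR_RGB2HSV),lo,hi); o=np.zeros_like(m); x0,y0,x1,y1=roi
    o[y0:y1,x0:x1]=m[y0:y1,x0:x1]; return o
def pts(m): return np.argwhere(m)[:,::-1]
E
python3 - <<'E'
from h import *
im=env.get_image("top"); roi=(240,165,475,312)
cv2.imwrite("pics/crop.png",cv2.resize(im[165:312,240:475,::-1],None,fx=3.4,fy=3.4,interpolation=cv2.INTER_CUBIC))
def rect(name,lo,hi,z,roi=roi):
    p=pts(mask(im,lo,hi,roi)); w=ray("top",p,z)[:,:2]
    r=cv2.minAreaRect((w*1000).astype(np.float32)); print(name,len(p),p.mean(0),"rect",r, cv2.boxPoints(r).round().tolist())
    return w
rect("blue",(100,120,60),(125,255,255),.028)
rect("yellow",(22,120,100),(35,255,255),.069)
rect("orange",(5,150,80),(18,255,255),.078,(395,185,425,230))
rect("red",(170,130,80),(180,255,255),.058)
rect("red2",(0,150,80),(4,255,255),.058,(300,210,330,270))
E
```

```text
blue 742 [310.23180593 234.4393531 ] rect ((589.6469116210938, 53.07781982421875), (86.55736541748047, 390.1889953613281), 17.06476402282715) [[491.0, 227.0], [606.0, -146.0], [688.0, -121.0], [574.0, 252.0]]
yellow 2102 [406.16650809 248.34110371] rect ((576.886474609375, -33.802215576171875), (109.64354705810547, 216.6787872314453), 16.436622619628906) [[494.0, 55.0], [555.0, -153.0], [660.0, -122.0], [599.0, 86.0]]
orange 0 [nan nan] rect ((0.0, 0.0), (0.0, 0.0), 0.0) [[0.0, 0.0], [0.0, 0.0], [0.0, 0.0], [0.0, 0.0]]
red 9 [318.77777778 249.        ] rect ((560.0989990234375, 127.64892578125), (76.17465209960938, 3.6616897583007812), 17.580167770385742) [[523.0, 118.0], [524.0, 114.0], [597.0, 137.0], [596.0, 141.0]]
red2 0 [nan nan] rect ((0.0, 0.0), (0.0, 0.0), 0.0) [[0.0, 0.0], [0.0, 0.0], [0.0, 0.0], [0.0, 0.0]]<stdin>:6: RuntimeWarning: Mean of empty slice.
  ret = um.true_divide(
```

View pics/crop.png

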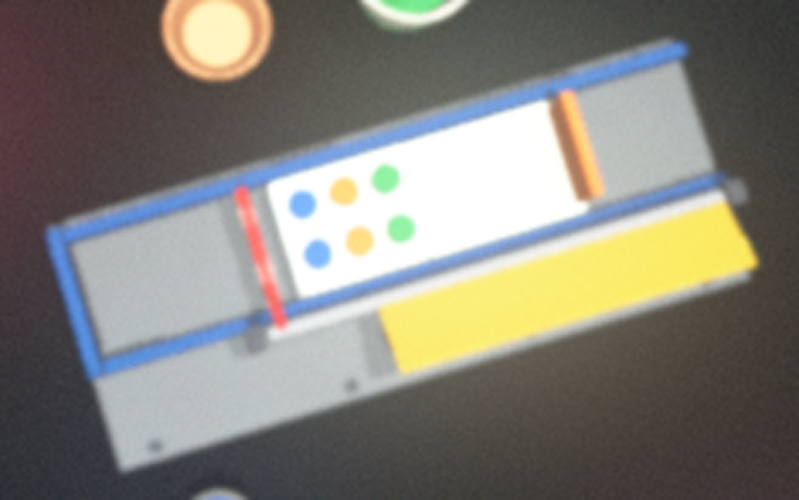

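The crop confirms the choice: white rack in the blue chute, its block just behind the striped gate at crop x 240–280. The orange plate's bright top edge runs (570,92)–(600,195), and the yellow paddle lies below the wall.

```bash
cat >> h.py <<'E'
def full(p): return np.atleast_2d(np.asarray(p,float))/3.4+[240,165]-.35
E
python3 - <<'E'
from h import *
P=lambda p,z: ray("top",full(p),z)[:,:2]*1000
far=P([(686,47),(245,182),(52,230)],.028)  # far wall
near=P([(722,180),(97,370)],.028)
stop=P([(56,235),(94,360)],.044)
gate=P([(240,188),(280,327)],.058)
pl=P([(574,92),(604,195)],.078)
for n in("far","near","stop","gate","pl"): print(n,globals()[n].round(1).tolist())
a=far[0]-far[2]; print("ang far",np.degrees(np.arctan2(-a[0],-a[1]))); b=near[0]-near[1]; print("near",np.degrees(np.arctan2(b[0],b[1])))
th=np.radians(16.7); print(np.linalg.norm(a),np.linalg.norm(b))
im=env.get_image("top")
p=pts(mask(im,(100,120,60),(125,255,255),(240,165,475,312)))
w=ray("top",p,.028)[:,:2]*1000
r0=gate.mean(0)
for d in (16.3,16.7,17.1):
    th=np.radians(d); ex=np.array([np.cos(th),np.sin(th)]); ey=np.array([-np.sin(th),np.cos(th)])
    c=np.c_[(w-r0)@ex,(w-r0)@ey]; m=(c[:,0]>15)&(c[:,1]<80); n=(c[:,0]<-15)&(c[:,1]<80)
    print(d,np.polyfit(c[m,1],c[m,0],1),np.polyfit(c[n,1],c[n,0],1),c[:,1].min(),c[:,1].max(),((pl-r0)@np.c_[ex,ey]).round(1).tolist(), ((stop-r0)@np.c_[ex,ey]).round(1).tolist(),((far-r0)@np.c_[ex,ey]).round(1).tolist())
E
```

```text
far [[685.8, -122.6], [605.1, 135.8], [576.6, 247.6]]
near [[607.5, -142.6], [495.7, 220.8]]
stop [[572.4, 243.8], [501.1, 221.4]]
gate [[598.5, 138.7], [519.8, 115.9]]
pl [[651.2, -48.1], [593.3, -64.3]]
ang far -16.434584308966524
near 162.896657015687
386.0297639614101 380.13816852816626
16.3 [-2.04060508e-02  4.46170208e+01] [-1.69894087e-02 -3.25707794e+01] -274.34132878593226 114.89322818219068 [[39.2, -194.2], [-21.0, -193.5]] [[45.5, 108.1], [-29.2, 106.6]] [[51.5, -275.5], [46.5, -4.8], [50.6, 110.6]]
16.7 [-1.34400471e-02  4.46103196e+01] [-1.00080394e-02 -3.25677100e+01] -274.68864229133595 115.0537679632681 [[37.8, -194.5], [-22.3, -193.4]] [[46.3, 107.8], [-28.5, 106.8]] [[49.6, -275.8], [46.5, -5.1], [51.4, 110.2]]
17.1 [-6.47534402e-03  4.46057833e+01] [-2.92796740e-03 -3.25510269e+01] -275.0225678598422 115.20870018601164 [[36.5, -194.8], [-23.7, -193.2]] [[47.0, 107.5], [-27.7, 107.0]] [[47.6, -276.1], [46.5, -5.4], [52.1, 109.9]]
```

Call:
jog_arm:
  hand: [0.065,0.065,0.065,0.065,0.065]
  travel:
    - [0.025,-0.039,0]
    - [0.025,-0.039,0]
    - [0.025,-0.039,0]
    - [0.025,-0.039,0]
    - [0.025,-0.039,0]
  yaw: [-0.058,-0.058,-0.058,-0.058,-0.058]

```text
time_s: 0.82
position: [0.3391, 0.3105, 0.2483]
tool_rot: [[-0.771, 0.637, 0.0], [0.637, 0.771, 0.0], [-0.0, 0.0, -1.0]]
ft_force: [0.2, 0.5, 0.2]
grip_width: 0.0649
gripper_force: 0.0
```

Call:
jog_arm:
  hand: [0.065,0.065,0.065,0.065,0.065]
  travel:
    - [0.025,-0.039,0]
    - [0.025,-0.039,0]
    - [0.025,-0.039,0]
    - [0.025,-0.039,0]
    - [0.025,-0.039,0]
  yaw: [-0.058,-0.058,-0.058,-0.058,-0.058]

```text
time_s: 1.45
position: [0.4642, 0.1154, 0.2483]
tool_rot: [[-0.556, 0.831, 0.0], [0.831, 0.556, 0.0], [0.0, 0.0, -1.0]]
ft_force: [1.3, 1.2, -0.1]
grip_width: 0.065
gripper_force: 0.0
```

Call:
jog_arm:
  hand: [0.065,0.065,0.065,0.065,0.065]
  travel:
    - [0.025,-0.039,0]
    - [0.025,-0.039,0]
    - [0.025,-0.039,0]
    - [0.025,-0.039,0]
    - [0,0,0]
  yaw: [-0.058,-0.058,-0.058,-0.058,-0.058]

```text
time_s: 2.08
position: [0.5646, -0.0418, 0.2474]
tool_rot: [[-0.293, 0.956, -0.001], [0.956, 0.293, -0.0], [0.0, -0.001, -1.0]]
ft_force: [-0.3, 0.2, -0.1]
grip_width: 0.065
gripper_force: 0.0
```

Call:
jog_arm:
  hand: [0.065,0.065,0.065,0.065,0.065]
  travel:
    - [0.012,-0.022,0]
    - [0.013,-0.024,-0.02]
    - [0,0,-0.05]
    - [0,0,-0.045]
    - [0,0,0]
  yaw: [0,0,0,0,0]

```text
time_s: 2.7
position: [0.5871, -0.0848, 0.1306]
tool_rot: [[-0.297, 0.955, -0.007], [0.955, 0.297, 0.002], [0.004, -0.006, -1.0]]
ft_force: [-0.1, -0.3, 1.8]
grip_width: 0.0647
gripper_force: 0.0
```

```bash
python3 - <<'E'
from h import *
a=env.get_image("top")[150:330,340:520,::-1]; b=env.get_image("scene")[120:320,150:400,::-1]
cv2.imwrite("pics/c1.png",np.hstack([cv2.resize(a,(400,400)),cv2.resize(b,(400,400))]))
E
```

```text
(no output)
```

View pics/c1.png

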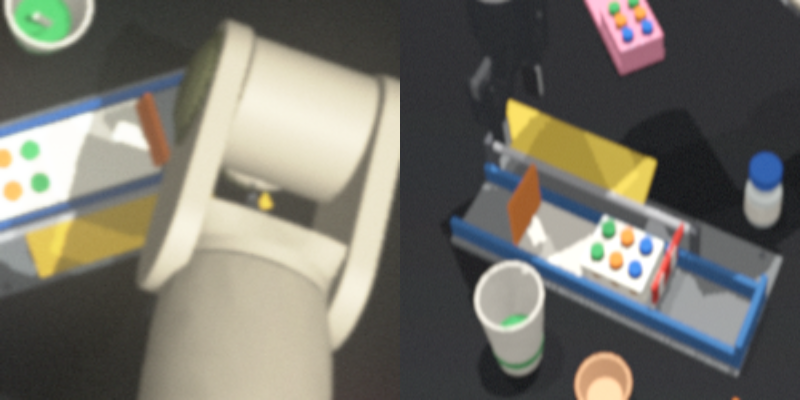

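Call:
jog_arm:
  hand: [0.065,0.065,0.065,0.065,0.065]
  travel:
    - [0.001,-0.003,-0.015]
    - [0,0,-0.015]
    - [0,0,-0.01]
    - [0,0,-0.01]
    - [0,0,0]
  yaw: [0,0,0,0,0]

```text
time_s: 3.42
position: [0.5898, -0.0881, 0.0829]
tool_rot: [[-0.297, 0.955, 0.0], [0.955, 0.297, 0.0], [0.0, 0.0, -1.0]]
ft_force: [1.1, 0.1, 0.9]
grip_width: 0.0652
gripper_force: 0.5
```

```bash
python3 - <<'E'
from h import *
print(env.observe()['position'],env.observe()['ft_force'])
b=env.get_image("scene")[130:290,170:370,::-1]
cv2.imwrite("pics/c2.png",cv2.resize(b,(700,560),interpolation=cv2.INTER_CUBIC))
E
```

```text
[ 0.58975341 -0.08811042  0.08287167] [1.05446747 0.14371842 0.94514172]
```

View pics/c2.png

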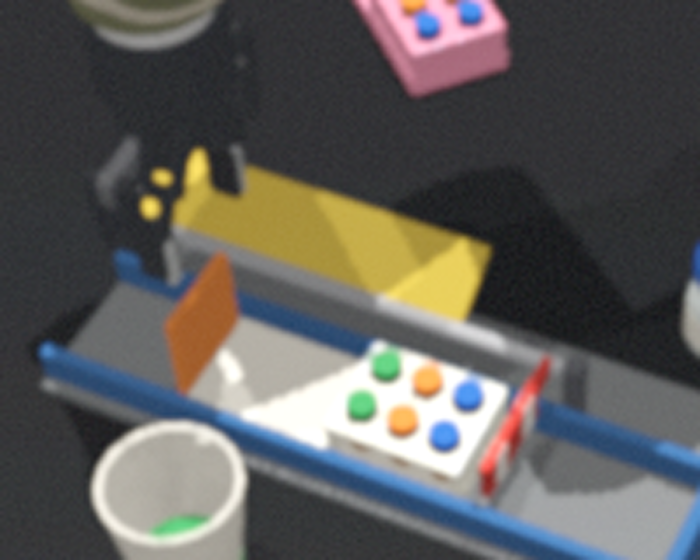

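The push finger's tip at crop (175,280) stands just behind the orange plate, and the other finger at (232,185) is over the paddle. I'll press down now.

Call:
jog_arm:
  hand: [0.065,0.065,0.065,0.065,0.065]
  travel:
    - [0,0,-0.008]
    - [0,0,-0.008]
    - [0,0,-0.006]
    - [0,0,-0.005]
    - [0,0,0]
  yaw: [0,0,0,0,0]

```text
time_s: 4.1
position: [0.5896, -0.0884, 0.0567]
tool_rot: [[-0.298, 0.955, 0.0], [0.955, 0.298, -0.001], [-0.001, 0.0, -1.0]]
ft_force: [-1.2, -0.2, 6.8]
grip_width: 0.0651
gripper_force: 3.2
```

```bash
python3 - <<'E'
from h import *
print(env.observe()['position'],env.observe()['ft_force'])
b=env.get_image("scene")[130:290,170:370,::-1]
cv2.imwrite("pics/c3.png",cv2.resize(b,(700,560),interpolation=cv2.INTER_CUBIC))
E
```

```text
[ 0.58959468 -0.08839611  0.05674285] [-1.2072991  -0.23529836  6.84426323]
```

View pics/c3.png

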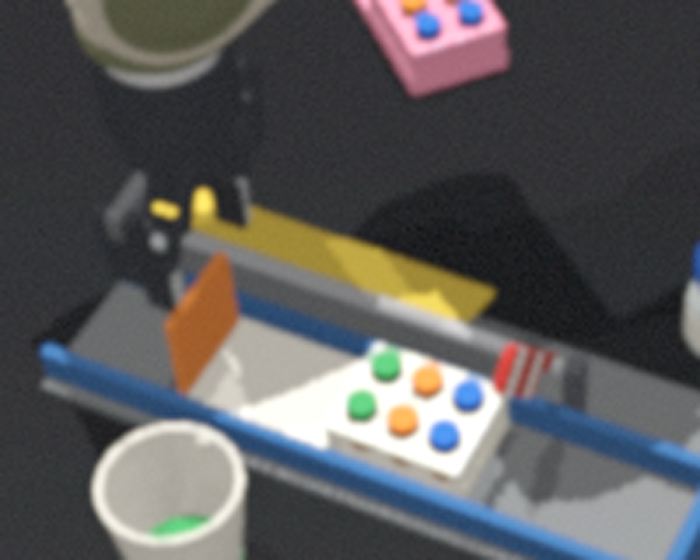

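The gate panel at crop (525,370) is now swung up beside the wall. I'll press a little further to find its hard stop.

Call:
jog_arm:
  hand: [0.065,0.065,0.065,0.065,0.065]
  travel:
    - [0,0,-0.002]
    - [0,0,-0.002]
    - [0,0,0]
    - [0,0,0]
    - [0,0,0]
  yaw: [0,0,0,0,0]

```text
time_s: 4.78
position: [0.5902, -0.0883, 0.0534]
tool_rot: [[-0.298, 0.955, 0.002], [0.955, 0.298, -0.001], [-0.001, 0.002, -1.0]]
ft_force: [1.0, 0.1, 6.8]
grip_width: 0.065
gripper_force: 3.3
```

Call:
jog_arm:
  hand: [0.065,0.065,0.065,0.065,0.065]
  travel:
    - [0,0,-0.002]
    - [0,0,-0.001]
    - [0,0,0]
    - [0,0,0]
    - [0,0,0]
  yaw: [0,0,0,0,0]

```text
time_s: 5.4
position: [0.5902, -0.0884, 0.0504]
tool_rot: [[-0.298, 0.955, 0.002], [0.955, 0.298, -0.001], [-0.002, 0.002, -1.0]]
ft_force: [0.5, -0.1, 7.2]
grip_width: 0.0649
gripper_force: 3.3
```

Call:
jog_arm:
  hand: [0.065,0.065,0.065,0.065,0.065]
  travel:
    - [0,0,-0.001]
    - [0,0,-0.001]
    - [0,0,0]
    - [0,0,0]
    - [0,0,0]
  yaw: [0,0,0,0,0]

```text
time_s: 6.02
position: [0.5905, -0.0884, 0.0497]
tool_rot: [[-0.298, 0.955, 0.003], [0.955, 0.298, -0.001], [-0.002, 0.003, -1.0]]
ft_force: [-2.1, 1.5, 18.5]
grip_width: 0.0651
gripper_force: 7.6
```

Call:
jog_arm:
  hand: [0.065,0.065,0.065,0.065,0.065]
  travel:
    - [0,0,-0.0]
    - [-0.0012,0.0038,0]
    - [-0.0012,0.0038,0]
    - [-0.0012,0.0038,0]
    - [-0.0012,0.0038,0]
  yaw: [0,0,0,0,0]

```text
time_s: 6.65
position: [0.5853, -0.0755, 0.049]
tool_rot: [[-0.298, 0.955, 0.002], [0.955, 0.298, -0.005], [-0.006, 0.001, -1.0]]
ft_force: [-3.5, -11.9, 11.8]
grip_width: 0.0651
gripper_force: 6.3
```

Call:
jog_arm:
  hand: [0.065,0.065,0.065,0.065,0.065]
  travel:
    - [-0.0015,0.0048,0]
    - [-0.0015,0.0048,0]
    - [-0.0015,0.0048,0]
    - [-0.0015,0.0048,0]
    - [-0.0015,0.0048,0]
  yaw: [0,0,0,0,0]

```text
time_s: 7.28
position: [0.5779, -0.0515, 0.0489]
tool_rot: [[-0.298, 0.955, 0.002], [0.955, 0.298, -0.005], [-0.006, 0.001, -1.0]]
ft_force: [-3.9, -11.4, 11.0]
grip_width: 0.0648
gripper_force: 6.4
```

```bash
python3 - <<'E'
from h import *
b=env.get_image("scene")[130:290,170:370,::-1]
cv2.imwrite("pics/c4.png",cv2.resize(b,(700,560),interpolation=cv2.INTER_CUBIC))
E
```

```text
(no output)
```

View pics/c4.png

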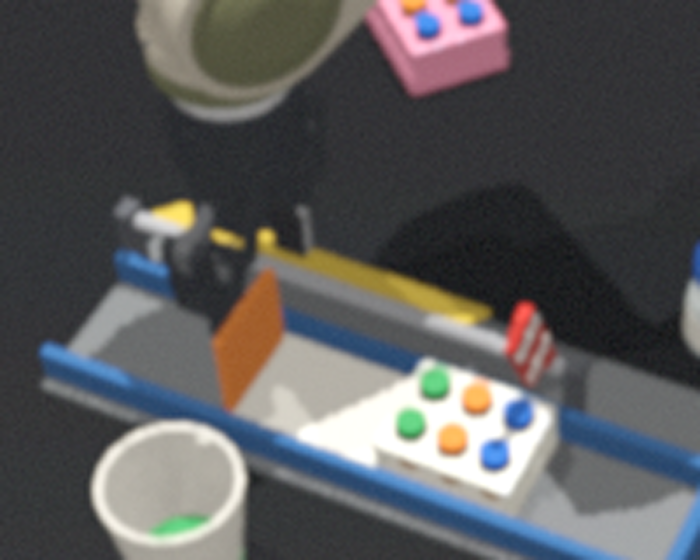

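The rack slides flat, its block passing under the raised gate at crop (530,340), with the finger on the plate.

Call:
jog_arm:
  hand: [0.065,0.065,0.065,0.065,0.065]
  travel:
    - [-0.0015,0.0048,0]
    - [-0.0015,0.0048,0]
    - [-0.0015,0.0048,0]
    - [-0.0015,0.0048,0]
    - [-0.0015,0.0048,0]
  yaw: [0,0,0,0,0]

```text
time_s: 7.95
position: [0.5703, -0.0274, 0.0489]
tool_rot: [[-0.298, 0.955, 0.002], [0.955, 0.298, -0.005], [-0.005, 0.001, -1.0]]
ft_force: [-3.8, -12.8, 12.0]
grip_width: 0.0651
gripper_force: 6.6
```

Call:
jog_arm:
  hand: [0.065,0.065,0.065,0.065,0.065]
  travel:
    - [-0.0015,0.0048,0]
    - [-0.0015,0.0048,0]
    - [-0.0015,0.0048,0]
    - [-0.0015,0.0048,0]
    - [-0.0015,0.0048,0]
  yaw: [0,0,0,0,0]

```text
time_s: 8.57
position: [0.5628, -0.0034, 0.0488]
tool_rot: [[-0.298, 0.955, 0.002], [0.955, 0.298, -0.005], [-0.005, 0.001, -1.0]]
ft_force: [-3.8, -13.3, 12.0]
grip_width: 0.0652
gripper_force: 6.6
```

Call:
jog_arm:
  hand: [0.065,0.065,0.065,0.065,0.065]
  travel:
    - [-0.0015,0.0048,0]
    - [-0.0015,0.0048,0]
    - [-0.0015,0.0048,0]
    - [-0.0015,0.0048,0]
    - [-0.0015,0.0048,0]
  yaw: [0,0,0,0,0]

```text
time_s: 9.2
position: [0.5553, 0.0208, 0.0487]
tool_rot: [[-0.298, 0.955, 0.002], [0.955, 0.298, -0.005], [-0.005, 0.0, -1.0]]
ft_force: [-3.7, -13.0, 12.3]
grip_width: 0.0648
gripper_force: 6.7
```

Call:
jog_arm:
  hand: [0.065,0.065,0.065,0.065,0.065]
  travel:
    - [-0.0009,0.0029,0]
    - [-0.0009,0.0029,0]
    - [-0.0009,0.0029,0]
    - [-0.0006,0.0019,0]
    - [-0.0006,0.0019,0]
  yaw: [0,0,0,0,0]

```text
time_s: 9.82
position: [0.5513, 0.0333, 0.0487]
tool_rot: [[-0.298, 0.955, 0.001], [0.955, 0.298, -0.004], [-0.005, 0.0, -1.0]]
ft_force: [-3.3, -13.9, 12.5]
grip_width: 0.065
gripper_force: 6.7
```

Call:
jog_arm:
  hand: [0.065,0.065,0.065,0.065,0.065]
  travel:
    - [-0.0003,0.001,0]
    - [-0.0003,0.001,0]
    - [-0.0003,0.001,0]
    - [-0.0003,0.001,0]
    - [0,0,0]
  yaw: [0,0,0,0,0]

```text
time_s: 10.45
position: [0.5505, 0.0364, 0.0487]
tool_rot: [[-0.298, 0.955, 0.002], [0.955, 0.298, -0.006], [-0.006, 0.001, -1.0]]
ft_force: [-2.6, -17.7, 10.8]
grip_width: 0.0651
gripper_force: 7.1
```

Call:
jog_arm:
  hand: [0.065,0.065,0.065,0.065,0.065]
  travel:
    - [-0.0003,0.001,0]
    - [-0.0003,0.001,0]
    - [0,0,0]
    - [0,0,0]
    - [0,0,0]
  yaw: [0,0,0,0,0]

```text
time_s: 11.08
position: [0.5507, 0.0372, 0.0491]
tool_rot: [[-0.296, 0.955, 0.004], [0.955, 0.296, -0.007], [-0.008, 0.002, -1.0]]
ft_force: [-0.9, -26.3, 12.7]
grip_width: 0.065
gripper_force: 7.1
```

```bash
python3 - <<'E'
from h import *
print(env.observe()['position'],env.observe()['ft_force'])
a=env.get_image("top")[190:310,240:400,::-1]; b=env.get_image("scene")[160:310,200:400,::-1]
cv2.imwrite("pics/c5.png",np.hstack([cv2.resize(a,(400,300),interpolation=2),cv2.resize(b,(400,300),interpolation=2)]))
E
```

```text
[0.55068093 0.03719539 0.04907574] [ -0.9499042  -26.27650495  12.70647178]
```

View pics/c5.png

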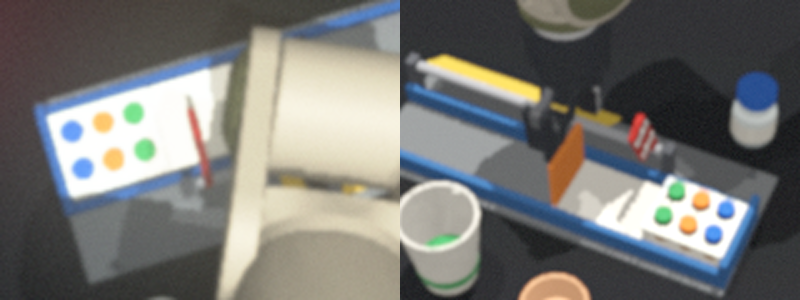

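The rack's front is flush with the end stop, with vials at left panel (70–150,100–170), and the 26 N push confirms contact. I'll back the finger off the plate, then rise.

Call:
jog_arm:
  hand: [0.065,0.065,0.065,0.065,0.065]
  travel:
    - [0.0009,-0.0029,0]
    - [0.0012,-0.0038,0]
    - [0.0012,-0.0038,0]
    - [0,0,0]
    - [0,0,0]
  yaw: [0,0,0,0,0]

```text
time_s: 11.8
position: [0.5508, 0.0318, 0.0479]
tool_rot: [[-0.297, 0.955, -0.003], [0.955, 0.297, 0.001], [0.002, -0.003, -1.0]]
ft_force: [-7.8, 3.5, 11.9]
grip_width: 0.0652
gripper_force: 6.9
```

Call:
jog_arm:
  hand: [0.065,0.065,0.065,0.065,0.065]
  travel:
    - [0,0,0.01]
    - [0,0,0.015]
    - [0,0,0.02]
    - [0,0,0.03]
    - [0,0,0.03]
  yaw: [0,0,0,0,0]

```text
time_s: 12.42
position: [0.5527, 0.031, 0.154]
tool_rot: [[-0.297, 0.955, 0.002], [0.955, 0.297, -0.0], [-0.001, 0.002, -1.0]]
ft_force: [0.1, 0.5, 1.2]
grip_width: 0.0648
gripper_force: 0.0
```

Call:
jog_arm:
  hand: [0.065,0.065,0.065,0.065,0.065]
  travel:
    - [0,0,0.05]
    - [0,0,0.05]
    - [-0.04,-0.04,0]
    - [-0.04,-0.04,0]
    - [-0.03,-0.04,0]
  yaw: [0,0,0,0,0]

```text
time_s: 13.05
position: [0.4411, -0.0899, 0.2533]
tool_rot: [[-0.298, 0.955, 0.002], [0.955, 0.298, -0.001], [-0.002, 0.002, -1.0]]
ft_force: [0.6, -0.6, 0.6]
grip_width: 0.0646
gripper_force: 0.0
```

Call:
jog_arm:
  hand: [0.065,0.065,0.065,0.065,0.065]
  travel:
    - [-0.03,-0.04,0]
    - [0,-0.04,0]
    - [0,0,0]
    - [0,0,0]
    - [0,0,0]
  yaw: [0,0,0,0,0]

```text
time_s: 13.68
position: [0.4125, -0.1681, 0.2525]
tool_rot: [[-0.299, 0.954, 0.0], [0.954, 0.299, -0.0], [-0.0, 0.0, -1.0]]
ft_force: [-0.4, -0.5, -0.1]
grip_width: 0.0652
gripper_force: 0.0
```

```bash
python3 - <<'E'
from h import *
print(env.observe()['position'],env.observe()['ft_force'])
a=env.get_image("top")[130:330,240:480,::-1]; b=env.get_image("scene")[160:310,190:390,::-1]
cv2.imwrite("pics/c6.png",np.hstack([cv2.resize(a,(400,333),interpolation=2),cv2.resize(b,(400,333),interpolation=2)]))
E
```

```text
[ 0.41252761 -0.16810945  0.25253044] [-0.40511615 -0.51968162 -0.13387768]
```

View pics/c6.png

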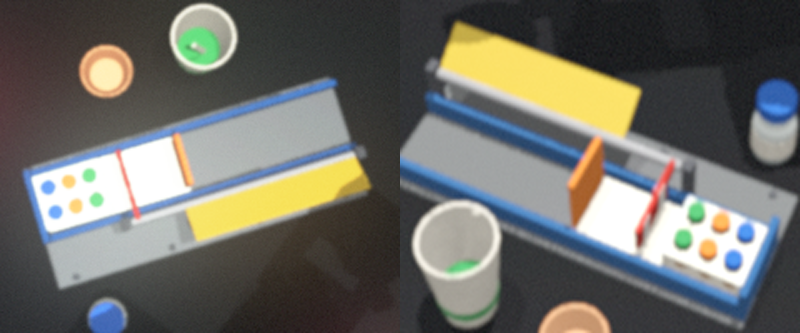

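The gate is shut behind the vials, left panel (128,185). The rack sits at the stop, the arm is clear, and the bystanders have not moved. One numeric check before handing in.

```bash
python3 - <<'E'
from h import *
th=np.radians(17.2); R=np.c_[[np.cos(th),np.sin(th)],[-np.sin(th),np.cos(th)]]
p=np.array([(180,135),(192,185)])/1.6667+[240,130]
w=ray("top",p,.078)[:,:2]*1000; print(((w-[564.9,129.1])@R).round(1))
im=env.get_image("top"); c=cv2.resize(im[215:285,245:325,::-1],(640,560),interpolation=2)
cv2.imwrite("pics/c7.png",c)
E
```

```text
[[ 28.3 -73.6]
 [-30.1 -69.7]]
```

View pics/c7.png

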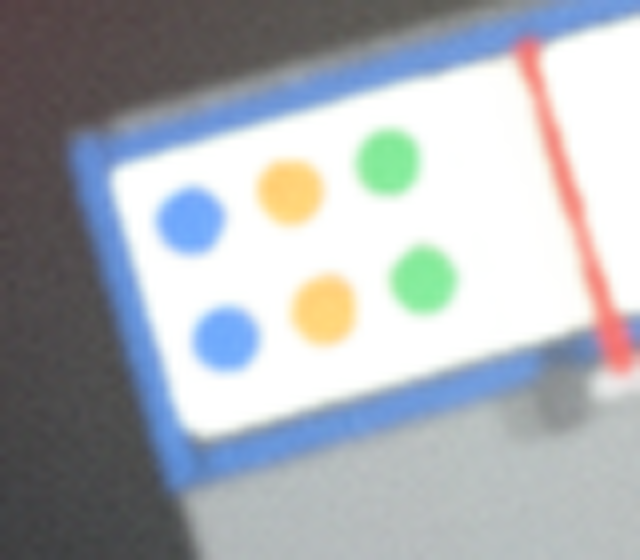

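The block's front edge, (110,170)–(190,435), lies flush along the blue stop. The plate's rear face measures y ≈ −71.6 mm against the expected −71 mm, so the rack is home.

```bash
python3 -c "
from rig import env
print(env.close_job())"
```

```text
the job is handed in; nothing more can be done
None
```

The job is handed in: the rack is home against the end stop, the gate is shut behind the vials, the arm is clear, and the cup, case and jar look unmoved, at about 14 s of the 42 s allowed.

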